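Slide a label plate out over the ledge's end

ROBOT

A 6-joint arm with a two-finger parallel gripper is mounted at the origin on the work surface. World frame = base frame: x ahead of the robot, y to its left, z up, the work surface at z = 0. Lengths are in m, angles in rad, forces in N, time in s.
With the tool pointing down it reaches from about 0.35 to 0.725 m from the base axis. Payload 6 kg.
Tool frame: the origin (TCP) lies at the very end of the fingers, on their centre line; the grasp point (between the pads) lies 19 mm behind it; z points along the fingers, y is the line along which they close (so a half turn about z gives the same grasp; the last joint's range is limited). The gripper opens to 85 mm and grips with 20 to 120 N. Pads are 22 mm wide; open, the fingers measure 114 mm over their backs; the gripper's body (76 mm by 85 mm) begins 54 mm behind the grasp point. The pads swing forward as they close: fully open they stand 13 mm farther back than shut.
Start: joints at [1.522, 0.04, 0.085, 0, -1.615, -0.334], TCP at [0.224, 0.557, 0.231] pointing down, gripper open.
Joint ranges: [-2.56, 2.56], [-1.29, 2.01], [-1.08, 1.49], [-3.29, 1.98], [-2.81, -0.18], [-2.99, 2.99]. Speed limits (rad/s): [2.57, 2.57, 3.01, 3.14, 3.14, 3.14].

INTERFACE

Orientations are given as a 3x3 rotation matrix whose columns are the frame's x, y, z axes.
In Python, from bench import ctrl gives the robot as it stands.
- The arm moves only by the shell command python3 -m handwheel 'ROWS'. ROWS is JSON, a list that holds one entry, the list of rows, each a list of 5 numbers: the opening, from -1 (shut) to 1 (fully open), then the shift along the tool's x, y, z in cm, then the turn about the tool's z in rad. In form: [[[hand, tx, ty, tz, spin], ...]]. A call has 1 to 8 rows; each row shifts and turns the commanded pose from where the row before left it, along the tool's axes as they then stand; what a row does not reach is not made up. A row lasts 1/8 s, in which the tool goes at most 62.5 mm and 10.7 degrees, less where a joint would pass 70% of its speed; a pose out of reach is approached as far as the arm can. A call is refused whole if a number of a shift passes 6.25 or a number of a turn 0.188, either way. A call with a gripper value outside its range is refused whole. The fingers move at their own pace and stop on an object; the grip force is fixed at half the most. Time passes only in rows, so rows that do not move let the fingers close. It gives the time, the measured TCP pose, the force, the opening and the grip force at its end, in the units of the state.
- ctrl.observe(): the state, without advancing time (a new reading comes with each control period).
- ctrl.capture(name): name is "scene" or "side" or "wrist"; returns the picture (480x640x3 uint8, red, green, blue); there is no depth.
- ctrl.calibration(name): a dict with "fx", "fy", "cx", "cy" (pixels), "k1" (the pictures are not rectified: a ray, as slopes to the right and down, at radius r is drawn at 1 + k1 r^2 times it, then the intrinsics apply), "extrinsics" (4x4, takes a point from world to camera coordinates); the wrist camera has in their place "tool_from_camera" (4x4, takes a point from camera to tool coordinates, whose origin is the TCP and whose axes are the flange's). Camera axes: x right, y down, z forward; pixel columns grow to the right and rows downward; lengths in m; the calibration is good to about 2 mm. A picture is of the moment at which its call begins: read the wrist's pose just before it. calibration takes no time and is no camera call.
- ctrl.job_done(): hands the job in; it is judged then, once.
The state is a dict: "clock": time; "joint_pos": joint angles; "joint_velocities": joint speeds; "tau": joint torques, N m; "ee_pos": TCP position; "tcp_rot": TCP orientation; "wrist_force": force on the tool from outside, world axes, zero at the start; "wrist_torque": the same for the moment, N m; "gripper_width": opening from 0.0 (shut) to 1.0 (fully open); "grip_force": force on a finger pad.
Only numpy, scipy, OpenCV 4.12 (cv2) and the standard library are available. Lean on these libraries where they do the work, as an engineer would, in place of code of your own. Each camera call takes 0.05 s, during which the arm holds its last target. There are 200 camera calls.

TASK

Push the brass label plate along its lane on the ledge, without gripping it or lifting it, until about a third of its length sticks out past the ledge's open end, so that the next worker can take it by its edge. It must stay lying flat on the ledge; leave the blue plate and everything else on the bench where they are.

Things in the scene. Friction and masses are not known exactly. Their poses are not given: they have to be found in the camera images.
- ledge: fixed grey ledge, 160 (x) by 300 (y) by 60 mm (z); origin: centre of its footprint, on the table. Two flat lanes, 70 mm wide, run along its y axis, centrelines at x = -40 and +40 mm, with their surface 60 mm above the table. Ribs 6 mm high border the lanes (outer 5 mm, middle 10 mm wide) and close the +y end (5 mm); the -y end has no rib: the open end
- ledge_end (a point): on the ledge's top surface (60 mm above the table), at the middle of the open end, where the top breaks off; axes as the ledge's, -y pointing out over the drop
- brass_plate: brass-coloured blank label plate, 62 (x) by 105 (y) by 5 mm (z), 0.2 to 0.38 kg, lying loose and flat in one of the two lanes, long side along it, 4 mm of play each side; origin at the centre of its underside, axes nearly as the ledge's; thin black frame and corner dots on top. It slides when pushed and stays where left
- brass_plate_edge (a point): middle of the brass plate's leading short edge (its -y end, the one nearest the ledge's open end), at half its thickness
- blue_plate: blue label plate of the same size lying flat in the other lane; origin at the centre of its underside; to be left alone
- barrel_a: black binocular barrel standing upright, 48 mm across, 125 mm tall, origin on its underside at the middle; a bystander
- barrel_b: the same kind of black barrel, 48 mm across, 125 mm tall, origin on its underside at the middle; a bystander
- solvent: pink solvent bottle with black cap, 60 mm across, 130 mm tall, origin on its underside at the middle; a bystander
- jar: white jar with blue cap, 60 mm across, 60 mm tall, origin on its underside at the middle; a bystander
- screwdriver: screwdriver lying on the table; a bystander
- focus_ring: black ring lying flat, 52 mm across, 18 mm tall, origin on its underside at the middle; a bystander
- cup: clear empty cup, 70 mm across, 70 mm tall, origin on its underside at the middle; a bystander
There are look-alikes about, which are no part of the job. Of the things shaped like the brass_plate, the brass one is meant.

How it is judged:
At the end, for the whole second after the job is handed in: The brass plate lies flat and at rest in its lane, long side along the lane, its leading edge 25 to 45 mm beyond the ledge's open end (35 mm is a third of its length); the blue plate is within 12 mm of where it lay (y of brass_plate_edge in the frame of ledge_end between -0.045 and -0.025 m and z of brass_plate in the frame of ledge between 0.057 and 0.063 m and angle between brass_plate's own z axis and vertical below 0.06 rad and angle between the y axis of brass_plate and the y axis of ledge, either way round below 0.15 rad and linear speed of brass_plate below 0.01 m/s and distance of blue_plate from where it was at the start of the episode below 0.012 m); the robot touches nothing.
It fails at once if the brass plate is lifted more than 10 mm off the ledge, or falls off it (z of brass_plate in the frame of ledge above 0.07 m or z of brass_plate in the frame of ledge below 0.045 m).
It fails at once if the brass plate is tipped up by more than about 14 degrees (angle between brass_plate's own z axis and vertical above 0.25 rad).
It fails at once if the blue plate is moved by more than 12 mm (distance of blue_plate from where it was at the start of the episode above 0.012 m).
It fails at once if a bystander on the bench is moved by more than 25 mm (distance of any of barrel_a, barrel_b, solvent, jar, screwdriver, focus_ring, cup from where it was at the start of the episode above 0.025 m).
It also fails if it takes over 35 s, if anything falls off the work surface, if the arm or the gripper's body presses on something with over 40 N, if the wrist force passes 120 N, or if a joint passes its speed limit or range.

## Working session

There is one attempt and no reset: what is moved stays moved. The work goes in short steps, Python scripts to look and compute and a shell command to move; the robot and the scene stay as the last step left them, time stands still between calls to the robot, and variables do not carry over. Pictures are saved under pics/ and viewed, at most 10 in all, crops included, and the job is handed in when it is done.

```bash
mkdir -p pics; python3 - <<'E'
from bench import ctrl
import cv2
for n in("scene","side"):
    im=ctrl.capture(n); cv2.imwrite(f"pics/{n}0.png",im[:,:,::-1]); print(n,ctrl.calibration(n))
print(ctrl.calibration("wrist")); print(ctrl.observe())
E
```

```text
scene {'fx': 445.5761928452059, 'fy': 445.5761928452059, 'cx': 323.6428951812069, 'cy': 231.33951909737078, 'k1': -0.10922260505349526, 'extrinsics': array([[ 0.89346696,  0.44888444, -0.01481741, -0.52560237],
       [ 0.33218583, -0.68267242, -0.65085401, -0.14257008],
       [-0.30227368,  0.57659442, -0.7590583 ,  1.33316723],
       [ 0.        ,  0.        ,  0.        ,  1.        ]])}
side {'fx': 444.8732402005514, 'fy': 444.8732402005514, 'cx': 317.3482974456452, 'cy': 235.77440325737481, 'k1': -0.004861062711952127, 'extrinsics': array([[ 0.7731227 , -0.63405935, -0.01581236, -0.46998136],
       [-0.46224687, -0.54620703, -0.69855974,  0.30077956],
       [ 0.43429151,  0.54738161, -0.71537701,  0.96230593],
       [ 0.        ,  0.        ,  0.        ,  1.        ]])}
{'fx': 332.4600571604376, 'fy': 332.4600571604376, 'cx': 318.60633172615087, 'cy': 239.31399839267146, 'k1': -0.03676895048762705, 'tool_from_camera': array([[-8.93308308e-04, -9.53149546e-01, -3.02498175e-01,
         7.61653129e-02],
       [ 9.99999577e-01, -7.85771053e-04, -4.77194972e-04,
        -1.16
[... 324 characters left out ...]
-01]), 'joint_velocities': array([-4.79976086e-04, -1.94467347e-03,  9.68701315e-04,  1.72920783e-03,
       -6.49870461e-05, -8.62737139e-05]), 'tau': array([-3.75373143e-03, -3.69343507e+01,  3.48283195e+01,  6.95180252e+00,
       -4.60380747e-03, -3.03788440e-06]), 'ee_pos': array([0.22392754, 0.5563382 , 0.23038174]), 'tcp_rot': array([[ 9.27638072e-01, -3.73480100e-01, -4.70951141e-04],
       [-3.73480378e-01, -9.27636874e-01, -1.49581019e-03],
       [ 1.21783695e-04,  1.56346149e-03, -9.99998770e-01]]), 'wrist_force': array([ 0.90457263, -0.44894529, -0.66718741]), 'wrist_torque': array([-0.04049173, -0.02994557,  0.00515618]), 'grip_force': 0.0, 'gripper_width': 0.9989639175410295}
```

View pics/scene0.png

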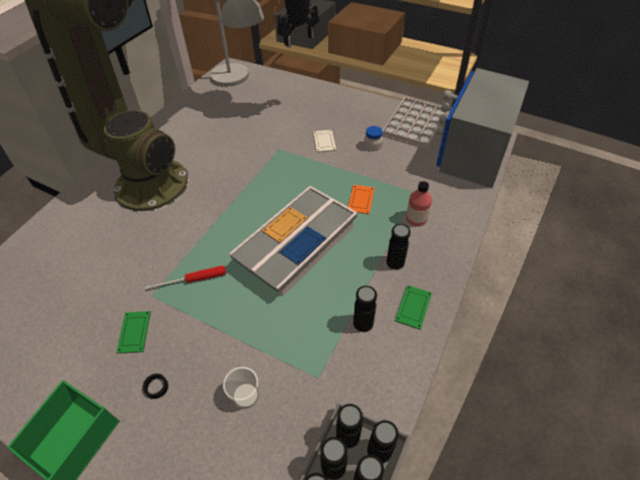

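View pics/side0.png

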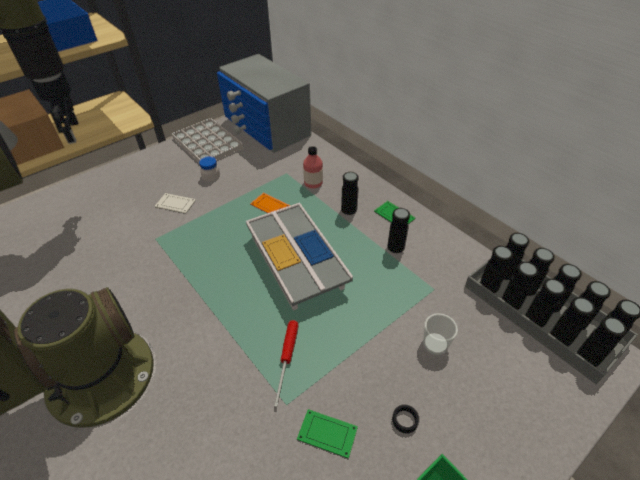

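The scene view has the ledge with corners near (312,188), (356,212), (279,289) and (231,255). The brass plate is at about (285,222) and the blue one at (302,244). I'll enlarge both views to find the open end.

```bash
python3 - <<'E'
import cv2,numpy as np
a=cv2.imread("pics/scene0.png")[180:300,220:370]; b=cv2.imread("pics/side0.png")[195:315,225:375]
f=lambda x:cv2.resize(x,None,fx=5,fy=5,interpolation=cv2.INTER_CUBIC)
cv2.imwrite("pics/z1.png",f(a)); cv2.imwrite("pics/z2.png",f(b))
E
```

```text
(no output)
```

View pics/z1.png

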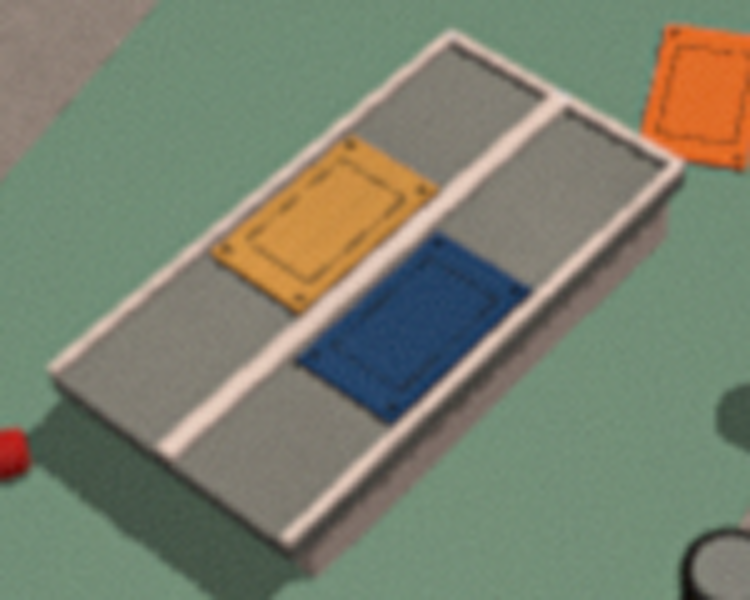

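View pics/z2.png

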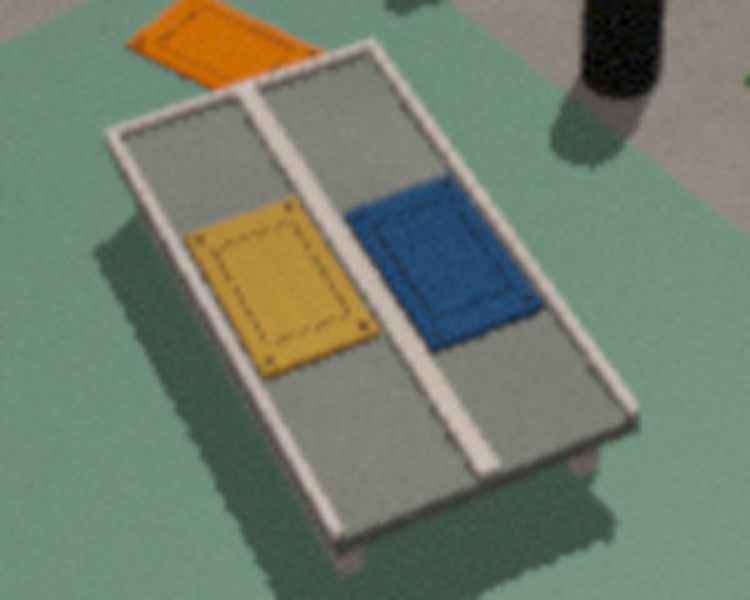

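The rib runs across the upper-right end in the scene view, so the open end is the lower-left one, near the screwdriver. The brass plate is in the lane nearer the robot. I'll fit the ledge and plate poses from both views.

```bash
cat >h.py <<'E'
import numpy as np, cv2
from scipy.optimize import least_squares
from bench import ctrl
def proj(n,P,E=None):
    c=ctrl.calibration(n); E=c["extrinsics"] if E is None else E
    q=(E[:3,:3]@np.asarray(P,float).T).T+E[:3,3]; s=q[:,:2]/q[:,2:]
    s=s*(1+c["k1"]*(s**2).sum(1,keepdims=True))
    return s*[c["fx"],c["fy"]]+[c["cx"],c["cy"]]
def Ewrist(ob):
    T=np.eye(4);T[:3,:3]=ob["tcp_rot"];T[:3,3]=ob["ee_pos"]
    return np.linalg.inv(T@ctrl.calibration("wrist")["tool_from_camera"])
def rect(p,hx,hy,z):
    c,s=np.cos(p[2]),np.sin(p[2]); L=np.array([[-hx,hy],[hx,hy],[hx,-hy],[-hx,-hy]])
    return np.c_[L@np.array([[c,-s],[s,c]]).T+p[:2],np.full(4,z)]
def fit(views,hx,hy,z,p0):
    r=least_squares(lambda p:np.concatenate([(proj(n,rect(p,hx,hy,z),E)-px).ravel() for n,px,E in views]),p0)
    return r.x,np.abs(r.fun).reshape(-1,8).max(1)
E
python3 - <<'E'
from h import *
A=lambda l,o:(np.array(l)+.5)/5-.5+o
o1,o2=[220,180],[225,195]
# order: -x+y, +x+y, +x-y, -x-y ; try both handedness
sc=A([[450,32],[684,165],[285,540],[52,372]],o1); sd=A([[108,132],[373,42],[635,412],[335,535]],o2)
ps=A([[350,137],[437,190],[303,312],[213,250]],o1); pd=A([[188,238],[300,203],[380,328],[268,376]],o2)
for sgn in (1,-1):
  for y0 in(0,1.5,3,-1.5):
    L,e=fit([("scene",sc,None),("side",sd,None)],sgn*.08,.15,.066,[.4,.1,y0]); print("ledge",sgn,L,e)
  P,e=fit([("scene",ps,None),("side",pd,None)],sgn*.031,.0525,.065,L); print("plate",P,e)
E
```

```text
ledge 1 [ 0.51943589 -0.02286312 -0.22366947] [1.35609655 0.97098348]
ledge 1 [ 0.51943589 -0.02286312 -0.22366946] [1.35609636 0.97098348]
ledge 1 [ 0.51943589 -0.02286312  6.05951583] [1.35609659 0.97098347]
ledge 1 [ 0.51943589 -0.02286312 -0.22366947] [1.35609654 0.97098347]
plate [ 0.48289248 -0.00953821 -0.22105078] [1.14495419 1.79766115]
ledge -1 [ 0.52016547 -0.01633987 -0.24947743] [48.59172603 63.84920437]
ledge -1 [ 0.5201655  -0.01633988 -0.24948318] [48.59188852 63.84961633]
ledge -1 [ 0.52016599 -0.01634008  6.03361356] [48.59438549 63.8559687 ]
ledge -1 [ 0.52016597 -0.01634007 -0.2495675 ] [48.59426594 63.85566423]
plate [ 0.48306148 -0.00853371 -0.27337855] [18.80466027 24.25173774]
```

Fit: ledge centre (0.519, -0.023), yaw -0.224. The plate's local position is about (-0.0385, +0.005), so it needs roughly a 137 mm push. I'll move above a point behind the plate with the fingers shut, then spin so that tool x points along the push direction.

```bash
python3 -m handwheel '[[[-1,4,3.1,0,0],[-1,4,3.1,0,0],[-1,4,3.1,0,0],[-1,4,3.1,0,0],[-1,4,3.1,0,0],[-1,4,3.1,0,0],[-1,4,3.1,0,0],[-1,4,3.1,0,0]]]'
python3 -m handwheel '[[[-1,4,3.1,0,0],[-1,4,3.1,0,0],[-1,3.8,3,0,0],[-1,0,0,0,0.17],[-1,0,0,0,0.17],[-1,0,0,0,0.17],[-1,0,0,0,0.17],[-1,0,0,0,0.17]]]'
python3 -m handwheel '[[[-1,0,0,0,0.17],[-1,0,0,0,0.17],[-1,0,0,0,0.17],[-1,0,0,0,0.05],[-1,0,0,0,0],[-1,0,0,0,0]]]'
python3 - <<'E'
from h import *
o=ctrl.observe(); im=ctrl.capture("wrist"); cv2.imwrite("pics/w1.png",im[:,:,::-1])
print(o["clock"],o["ee_pos"],o["tcp_rot"],o["joint_pos"],o["gripper_width"],o["wrist_force"]); np.save("w1.npy",Ewrist(o))
E
```

```text
clock: 1.1
ee_pos: [0.4287, 0.2055, 0.2311]
tcp_rot: [[0.928, -0.373, -0.0], [-0.373, -0.928, 0.0], [-0.0, 0.0, -1.0]]
wrist_force: [0.4, 0.1, 0.7]
gripper_width: -0.003
grip_force: 0.0
clock: 2.1
ee_pos: [0.5032, 0.0775, 0.2308]
tcp_rot: [[0.326, -0.945, -0.001], [-0.945, -0.326, -0.0], [-0.0, 0.001, -1.0]]
wrist_force: [0.4, 0.7, 0.5]
gripper_width: 0.002
grip_force: 0.0
clock: 2.85
ee_pos: [0.5033, 0.0775, 0.2311]
tcp_rot: [[-0.219, -0.976, -0.0], [-0.976, 0.219, -0.0], [0.0, 0.0, -1.0]]
wrist_force: [0.2, 0.6, -0.4]
gripper_width: 0.001
grip_force: 0.0
2.85 [0.50330837 0.07754776 0.23110475] [[-2.19124207e-01 -9.75696914e-01 -3.39056344e-04]
 [-9.75696928e-01  2.19124288e-01 -2.24546416e-04]
 [ 2.93384726e-04  2.81612678e-04 -9.99999917e-01]] [ 5.49028291e-01 -2.02699429e-01 -1.44107476e-01  1.46312790e-05
 -1.62979469e+00 -7.69944254e-01] 0.0012202495672694479 [ 0.18210095  0.55572566 -0.43577253]
```

View pics/w1.png

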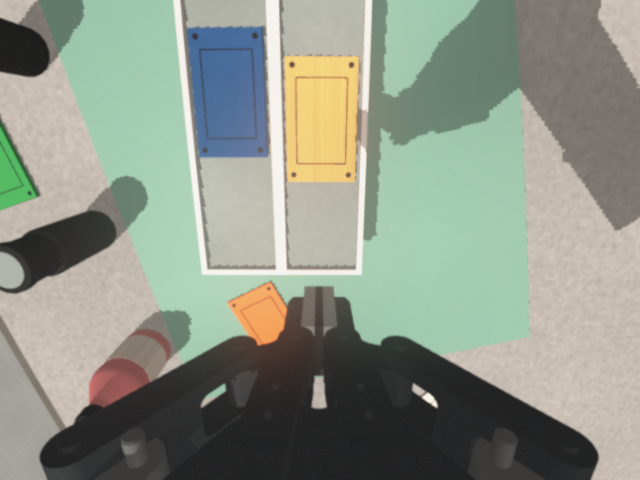

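The brass plate's corners are at (286,183), (357,182), (359,56) and (284,57). The ledge's closed-end outer corners are at (203,274) and (361,274), and the fingers are at about (319,290). I'll refine the fit with this view.

```bash
python3 - <<'E'
from h import *
E=np.load("w1.npy")
# image: +x of ledge is left. order -x+y,+x+y,+x-y,-x-y
P,e=fit([("wrist",np.array([[357,182],[286,183],[284,57],[359,56.]]),E)],.031,.0525,.065,[.48,-.01,-.22]); print(P,e)
px=np.array([[361,274],[203,274.],[372,0],[180,12]])
def g(p):
    R=np.array([[np.cos(p[2]),-np.sin(p[2])],[np.sin(p[2]),np.cos(p[2])]])
    L=np.array([[-.08,.15],[.08,.15],[-.08,p[3]],[.08,p[4]]])@R.T+p[:2]
    return (proj("wrist",np.c_[L,np.full(4,.066)],E)-px).ravel()
r=least_squares(g,[.52,-.02,-.22,0,0]); L=r.x; print(L,r.fun.round(1))
c,s=np.cos(L[2]),np.sin(L[2]); loc=lambda q:np.array([[c,s],[-s,c]])@(np.array(q)-L[:2])
print("plate loc",loc(P[:2]),P[2]-L[2],"tcp loc",loc(ctrl.observe()["ee_pos"][:2]))
print("tip px",proj("wrist",[ctrl.observe()["ee_pos"]],E))
E
```

```text
[ 0.48047548 -0.00665173 -0.21629569] [2.23867534]
[ 0.51673457 -0.02032666 -0.22855017 -0.08949565 -0.08066157] [ 0.5  0.6 -0.  -0.5  2.2  0.1 -2.6  0.2]
plate loc [-0.03841447  0.00510426] 0.012254486497525724 tcp loc [-0.03523252  0.09233434]
tip px [[316.26596589 302.08373187]]
```

The views agree: the fingertips are about 30 mm behind the plate's trailing edge. I'll centre in the lane by 3 mm and descend.

```bash
python3 -m handwheel '[[[-1,0,0.3,3,0],[-1,0,0,4,0],[-1,0,0,4,0],[-1,0,0,3,0],[-1,0,0,1.5,0],[-1,0,0,0.6,0],[-1,0,0,0.3,0],[-1,0,0,0,0]]]'
python3 -m handwheel '[[[-1,0,0,0.25,0],[-1,0,0,0.2,0],[-1,0,0,0,0],[-1,0,0,0,0]]]'
```

```text
clock: 3.9
ee_pos: [0.5009, 0.0784, 0.0682]
tcp_rot: [[-0.22, -0.975, 0.001], [-0.975, 0.22, 0.0], [-0.001, -0.001, -1.0]]
wrist_force: [0.3, 0.4, 0.5]
gripper_width: 0.002
grip_force: 0.0
clock: 4.4
ee_pos: [0.5005, 0.0782, 0.0629]
tcp_rot: [[-0.22, -0.975, 0.0], [-0.975, 0.22, -0.0], [0.0, -0.0, -1.0]]
wrist_force: [0.2, -0.1, 0.0]
gripper_width: 0.001
grip_force: 0.0
```

```bash
python3 -m handwheel '[[[-1,0,0,0.07,0],[-1,0.8,0,0,0],[-1,0.8,0,0,0],[-1,0.8,0,0,0],[-1,0.8,0,0,0],[-1,0.8,0,0,0],[-1,0.8,0,0,0],[-1,0.8,0,0,0]]]'
python3 -m handwheel '[[[-1,0.8,0,0,0],[-1,0.8,0,0,0],[-1,0.8,0,0,0],[-1,0.8,0,0,0],[-1,0.8,0,0,0],[-1,0.6,0,0,0],[-1,0.3,0,0,0],[-1,0,0,0,0]]]'
python3 - <<'E'
from h import *
o=ctrl.observe(); im=ctrl.capture("wrist"); cv2.imwrite("pics/w2.png",im[:,:,::-1]); np.save("w2.npy",Ewrist(o))
print(o["ee_pos"]); s=ctrl.capture("scene"); d=ctrl.capture("side")
cv2.imwrite("pics/s2.png",s[:,:,::-1]);cv2.imwrite("pics/d2.png",d[:,:,::-1])
z=cv2.resize(d[195:315,225:375,::-1],None,fx=5,fy=5,interpolation=cv2.INTER_CUBIC); cv2.imwrite("pics/z3.png",z)
E
```

```text
clock: 5.4
ee_pos: [0.4881, 0.0232, 0.0623]
tcp_rot: [[-0.22, -0.975, 0.0], [-0.975, 0.22, 0.0], [-0.0, -0.0, -1.0]]
wrist_force: [0.9, 2.6, 1.3]
gripper_width: -0.0
grip_force: 1.1
clock: 6.4
ee_pos: [0.4773, -0.0246, 0.0622]
tcp_rot: [[-0.22, -0.975, -0.0], [-0.975, 0.22, -0.001], [0.001, 0.0, -1.0]]
wrist_force: [1.2, 0.2, 1.4]
gripper_width: -0.0
grip_force: 0.7
[ 0.47725671 -0.02461968  0.06215103]
```

View pics/w2.png

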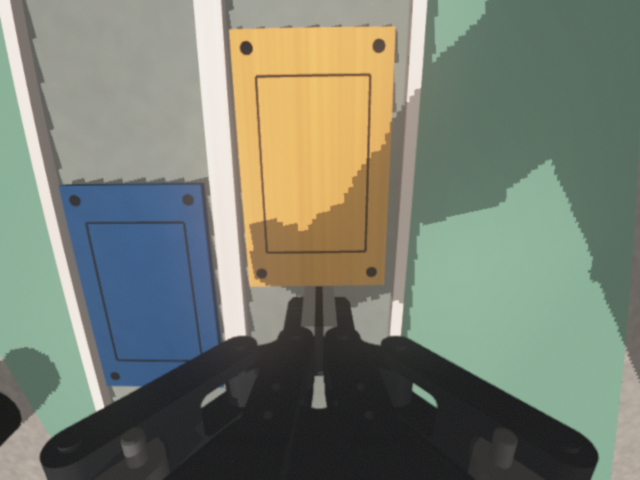

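View pics/z3.png

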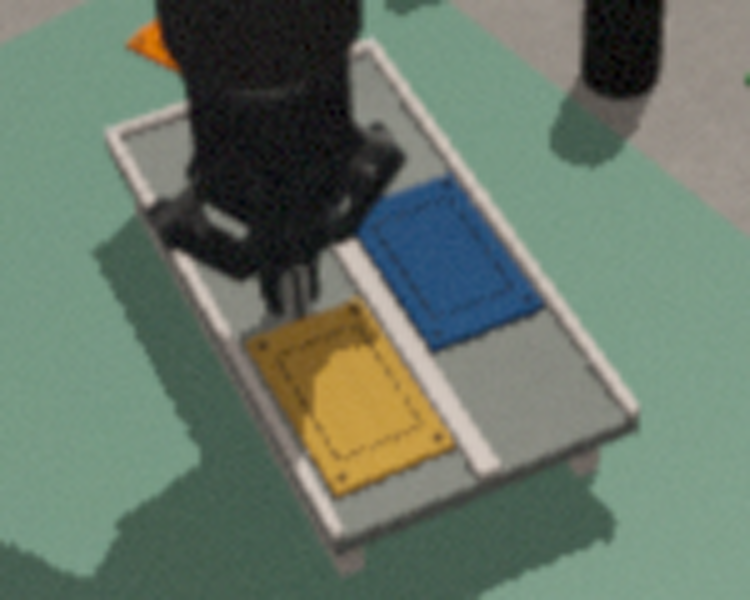

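The plate slides cleanly: its side-crop corners are (245,342), (360,298), (455,450) and (337,495), and the blue plate hasn't moved. Next I'll compute the remaining push.

```bash
python3 - <<'E'
from h import *
A=lambda l,o:(np.array(l)+.5)/5-.5+o
sd=A([[245,342],[360,298],[455,450],[337,495]],[225,195]); w=np.array([[385,286],[248,287],[229,29],[397,27.]]);E=np.load("w2.npy")
LS=[.5194,-.0229,-.2237]
lsd=A([[108,132],[373,42],[635,412],[335,535]],[225,195])
Ls,_=fit([("side",lsd,None)],.08,.15,.066,LS)
def loc(q,L): c,s=np.cos(L[2]),np.sin(L[2]); return np.array([[c,s],[-s,c]])@(np.array(q)-L[:2])
for n,v in(("side",[("side",sd,None)]),("wrist",[("wrist",w,E)])):
    P,e=fit(v,.031,.0525,.065,[.455,-.09,-.22]); tcp=ctrl.observe()["ee_pos"][:2]
    d=np.array([-.22,-.975])
    print(n,P,e,"rel tcp",(P[:2]-tcp)@d,"loc both",loc(P[:2],LS),"sideonly",loc(P[:2],Ls),Ls)
E
```

```text
side [ 0.46371942 -0.09007159 -0.2172051 ] [0.64997744] rel tcp 0.06699594889704856 loc both [-0.03939193 -0.07785002] sideonly [-0.03844601 -0.07603476] [ 0.51817779 -0.02454552 -0.22526835]
wrist [ 0.46383445 -0.08585769 -0.21285381] [1.77128787] rel tcp 0.06286208731676103 loc both [-0.04021457 -0.07371559] sideonly [-0.03927514 -0.07190163] [ 0.51817779 -0.02454552 -0.22526835]
```

The plate centre is at local y of about -0.075 and the target is -0.1325, so roughly 57 mm remain. I'll push 45 mm, then measure again.

```bash
python3 -m handwheel '[[[-1,0.7,0,0,0],[-1,0.7,0,0,0],[-1,0.7,0,0,0],[-1,0.7,0,0,0],[-1,0.7,0,0,0],[-1,0.6,0,0,0],[-1,0.4,0,0,0],[-1,0,0,0,0]]]'
python3 - <<'E'
from h import *
o=ctrl.observe(); print(o["ee_pos"]); d=ctrl.capture("side"); s=ctrl.capture("scene")
f=lambda x:cv2.resize(x[:,:,::-1],None,fx=6,fy=6,interpolation=cv2.INTER_CUBIC)
cv2.imwrite("pics/z4.png",np.vstack([f(d[250:300,255:355]),f(s[220:270,220:320])]))
E
```

```text
clock: 7.55
ee_pos: [0.4674, -0.0685, 0.0623]
tcp_rot: [[-0.221, -0.975, 0.0], [-0.975, 0.221, -0.001], [0.001, -0.0, -1.0]]
wrist_force: [0.1, -0.5, -0.3]
gripper_width: -0.003
grip_force: 0.0
[ 0.46740472 -0.06853256  0.06229409]
```

View pics/z4.png

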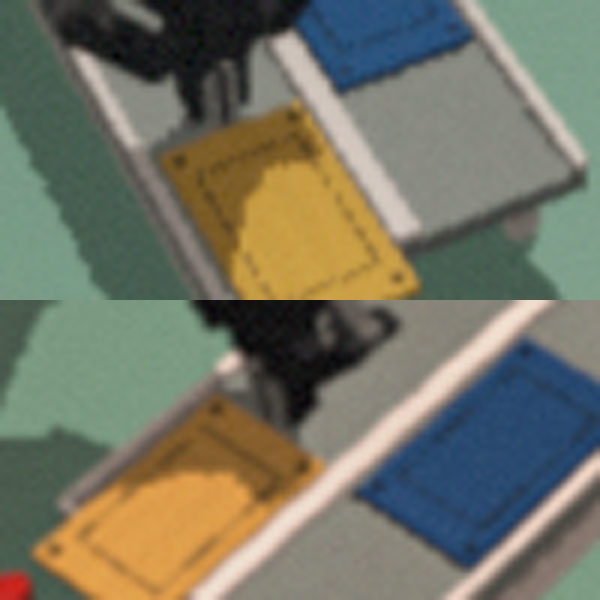

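The plate now overhangs. Its leading corners are at side crop (421,292) and scene crop (33,552). The rib ends at the drop are at about side (408,243) and (583,168), and scene (58,503).

```bash
python3 - <<'E'
from h import *
def inv(n,px,z): return least_squares(lambda p:(proj(n,[[p[0],p[1],z]])-px).ravel(),[.45,-.15]).x
S=lambda x,y:np.array([(x+.5)/6-.5+255,(y+.5)/6-.5+250]); C=lambda x,y:np.array([(x+.5)/6-.5+220,(y-300+.5)/6-.5+220])
yh=np.array([.2225,.975])
for t,n,px,z in(("plate R side","side",S(421,292),.065),("rib outer R side","side",S(583,165),.066),("midrib side","side",S(405,243),.066),("lane R edge side","side",S(500,210),.06),
 ("plate L scene","scene",C(33,552),.065),("rib L scene","scene",C(58,503),.066)):
    p=inv(n,px,z); print(t,p,p@yh)
E
```

```text
plate R side [ 0.47249715 -0.19336143] -0.08339678120164763
rib outer R side [ 0.56080614 -0.18784468] -0.0583692001758813
midrib side [ 0.48225052 -0.17214946] -0.060544979166219794
lane R edge side [ 0.52406457 -0.18016816] -0.05905958715304043
plate L scene [ 0.41394729 -0.17517554] -0.07869287604192124
rib L scene [ 0.40950289 -0.15074228] -0.0558593305743452
```

Both views give an overhang of about 23 mm, so I'll push 12 mm more, back off and rise.

```bash
python3 -m handwheel '[[[-1,0.4,0,0,0],[-1,0.4,0,0,0],[-1,0.4,0,0,0],[-1,0,0,0,0],[-1,-0.5,0,0,0],[-1,-1,0,0,0],[-1,0,0,-3,0],[-1,0,0,-6,0]]]'
python3 -m handwheel '[[[-1,-5,0,-6,0],[-1,-5,0,0,0],[-1,-5,0,0,0],[-1,0,0,0,0],[-1,0,0,0,0]]]'
python3 - <<'E'
from h import *
d=ctrl.capture("side"); s=ctrl.capture("scene")
f=lambda x:cv2.resize(x[:,:,::-1],None,fx=5,fy=5,interpolation=cv2.INTER_CUBIC)
cv2.imwrite("pics/z5.png",np.vstack([f(d[250:310,255:375]),f(s[220:280,210:330])]))
E
```

```text
clock: 8.65
ee_pos: [0.4666, -0.0646, 0.1505]
tcp_rot: [[-0.22, -0.976, -0.006], [-0.976, 0.22, -0.001], [0.002, 0.006, -1.0]]
wrist_force: [1.8, 0.6, 0.6]
gripper_width: -0.001
grip_force: 0.0
clock: 9.28
ee_pos: [0.4988, 0.0717, 0.1999]
tcp_rot: [[-0.219, -0.976, -0.001], [-0.976, 0.219, -0.001], [0.001, 0.0, -1.0]]
wrist_force: [-0.8, -1.4, -0.3]
gripper_width: -0.003
grip_force: 0.0
```

View pics/z5.png

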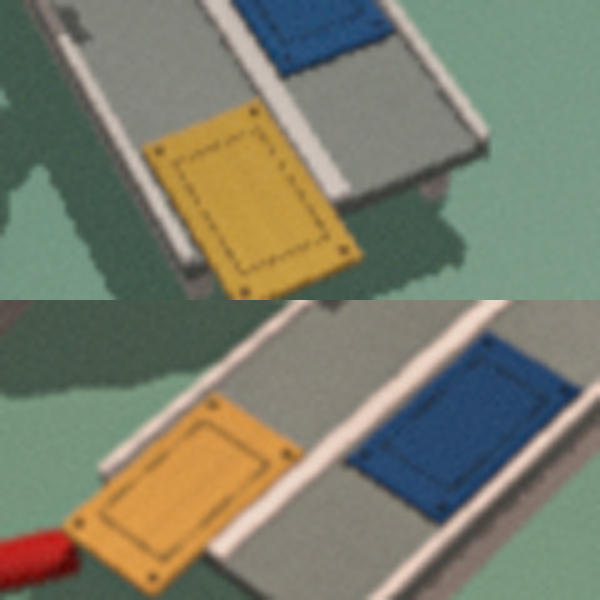

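The plate lies flat and overhangs the end, with corners at side (362,258) and scene (65,527) and (152,594). The rib ends are at side (340,200) and (487,137), and scene (100,468).

```bash
python3 - <<'E'
from h import *
def inv(n,px,z): return least_squares(lambda p:(proj(n,[[p[0],p[1],z]])-px).ravel(),[.45,-.15]).x
S=lambda x,y:np.array([(x+.5)/5-.5+255,(y+.5)/5-.5+250]); C=lambda x,y:np.array([(x+.5)/5-.5+210,(y-300+.5)/5-.5+220])
yh=np.array([.2225,.975])
for t,n,px,z in(("plate R side","side",S(362,258),.065),("rib outer R side","side",S(488,137),.066),("midrib side","side",S(340,200),.066),("rib L side","side",S(190,262),.066),
 ("plate L scene","scene",C(65,527),.065),("plate R scene","scene",C(152,595),.065),("rib L scene","scene",C(100,468),.066),("midrib scene","scene",C(213,552),.066)):
    p=inv(n,px,z); print(t,p.round(4),(p@yh).round(4))
E
```

```text
plate R side [ 0.4711 -0.2029] -0.093
rib outer R side [ 0.5618 -0.1883] -0.0586
midrib side [ 0.4841 -0.1718] -0.0598
rib L side [ 0.4095 -0.1551] -0.0601
plate L scene [ 0.4144 -0.1862] -0.0894
plate R scene [ 0.4736 -0.2005] -0.0901
rib L scene [ 0.4099 -0.1498] -0.0549
midrib scene [ 0.4864 -0.1677] -0.0553
```

Both views give an overhang of 34 to 35 mm, with the arm clear, so I'll hand in.

```bash
python3 -c "
from bench import ctrl
print(ctrl.job_done())"
```

```text
the job is handed in; nothing more can be done
None
```

I pushed the brass plate along its lane until its leading edge stuck out about 34 to 35 mm past the open end, measured in two camera views. It lies flat, the blue plate shows no visible movement, the arm is clear, and the job is handed in at about 9.4 s; the hand-in returned no verdict.

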